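# Load a circuit module under the spring contact clip of a test jig

## Task

Load the circuit module into the test jig with your fingertips, without gripping or lifting anything: hold the clip's thumb bar down with one fingertip to raise the contact head, and with the other fingertip push the module along its guides beneath the raised head until it is fully home against the end stop. Open the clip before the module reaches the head, keep it held open until the module is home so that the contacts never drag on it, then let the clip up so that it closes on the module, and leave the other things on the bench alone.

Things in the scene. Friction and masses are not known exactly. Their poses are not given: they have to be found in the camera images.
- jig: Flat test jig fixed to the bench; origin on the bench top under the middle of the clip's hinge. Base plate in its frame: x -42..62, y -75..34, z 0..10 mm. Raised black track x 9..59, y -70..18, top (the bed) at z = 17. Hinge along y at x = 0, z = 18.5, between steel ears x -5..5 at y = -14..-11 and 11..14, tops at z = 22 mm.
- end_stop (a point): Middle of the lower edge of the end stop's face: jig frame x 34, y 12, z 17 mm. The stop is a bar across the +y end of the track, top at z = 24. The module is pushed along the jig's +y to meet it, between two guide rails (inner faces x = 13 and 55 mm, tops z = 21 mm); the 42 mm wide channel is open at its -y end.
- clip (a joint): Angle (rad) of the sprung steel see-saw clip: 0 = shut on nothing (pins 4 mm above the bed: they block the 8 mm module), about 0.19 = resting on the module, 0.36 = thumb bar fully down on its bumpers (pins about 12 mm above the bed). The spring always shuts it; pressing mid-bar takes about 3 N to start, 7 to 8 N fully down.
- thumb_bar (a point): Point on top of the clip's flat steel thumb bar, moving with it. Bar: x -34..-10 mm, y -44..24 in the jig frame; this point at x -22, y -10. Fully down its top is level at z = 20 mm, 3 above the bed and 5 below the module's top, so level fingertips can hold it and stand behind the module at once. Clip shut: it slopes up away from the hinge, this point at z = 28 mm.
- contact_head (a point): Underside of the clip's contact head (row of spring pins), on the hinge's +x side; moves with the clip. Head: jig frame x about 18..26, y -8..8 mm. The arm above it reaches z = 29 mm when shut, about 37 mm when open.
- module: Loose flat circuit module, about 40 g: green board on an aluminium base, 40 (x) by 30 (y) by 8 mm high, a few low parts on top up to 4 mm more. Origin at the centre of its underside. Starts in the channel, axes along the jig's, its leading (+y) edge 6 to 20 mm short of the head. Fully home its origin is at x 34, y -3, z 17 mm in the jig's frame.
- spool: Bystander: reel of solder standing on end, 60 mm diameter, 56 mm high. Origin under its centre.
- fan: Bystander: black cooling fan lying flat, 80 x 80 x 25 mm. Origin under its centre.
- transformer: Bystander: small mains transformer, 72 x 40 mm, 48 mm high. Origin under its centre.
- driver: Bystander: screwdriver lying on the bench, 150 mm long.

How it is judged:
By the outcome, as a careful person would: the job done as asked, in the order asked, and still so for the second after the job is handed in, with the robot touching nothing.
It also fails if it takes over 42 s, if anything falls off the work surface, if the arm or the gripper's body presses on something with over 40 N, if the wrist force passes 120 N, or if a joint passes its speed limit or range.

## Robot

A 6-joint arm with a two-finger parallel gripper is mounted at the origin on the work surface. World frame = base frame: x ahead of the robot, y to its left, z up, the work surface at z = 0. Lengths are in m, angles in rad, forces in N, time in s.
With the tool pointing down it reaches from about 0.35 to 0.85 m from the base axis. Payload 8.1 kg.
Tool frame: the origin (TCP) lies at the very end of the fingers, on their centre line; the grasp point (between the pads) lies 19 mm behind it (robot.pinch_z is the z of the grasp point in the tool frame, in m); z points along the fingers, y is the direction in which the jaws open and shut (so a half turn about z gives the same grasp; the last joint's range is limited). The gripper opens to 93 mm and grips with 3 to 60 N. Pads are 15 mm wide; open, the fingers measure 128 mm over their backs; the gripper's body (75 mm by 188 mm) begins 65 mm behind the grasp point.
Start: joints at [1.115, 0.13, 1.488, -0, 1.523, -0.085], TCP at [0.217, 0.559, 0.219] pointing down, gripper open.
Joint ranges: [-2.96, 2.96], [-0.89, 2.26], [0.02, 2.5], [-1.34, 4.48], [0, 2.73], [-2.66, 2.66]. Speed limits (rad/s): [2.39, 2.39, 2.79, 3.14, 3.14, 3.14].

## Interface

Orientations are given as a rotation vector (axis times angle).
In Python, from plant import robot gives the robot as it stands.
- The arm moves only by the tool drive_tool, never from a script. Its argument "steps" is a list of rows, each an object of numbers: "jaw": the opening, from 0 (shut) to 1 (fully open); "tx", "ty", "tz": the shift along the tool's x, y, z scaled (see below); "turn": the turn about the tool's z scaled (see below). A call has 1 to 12 rows; each row is the pose to reach, as a shift and turn from the pose commanded when the call began, along the tool's axes at that moment, turning the shorter way round; what a row does not reach only later rows make up. The controller multiplies each number of a shift by 0.3 m and each number of a turn by 180 degrees. A row lasts 1/10 s, in which the tool goes at most 50 mm and 8.59 degrees, less where a joint would pass 70% of its speed; a pose out of reach is approached as far as the arm can. A call with a number of a shift or a turn outside -1 to 1 is refused whole. A call with a gripper value outside its range is refused whole. The fingers move at their own pace and stop on an object; "force" is the grip in N (left out, the last holds). Time passes only in rows, so rows that repeat a pose let the fingers close. It gives the time, the measured TCP pose, the force and the opening at its end, in the units of the state.
- robot.read_state(): the state, without advancing time (a new reading comes with each control period).
- robot.read_camera(name): name is "side" or "top"; returns (picture, depth): 480x640x3 uint8, blue, green, red; 480x640 float32, m along the optical axis (not along the pixel's ray), 0 where there is no reading.
- robot.get_calibration(name): a dict with "fx", "fy", "cx", "cy" (pixels), "k1" (the pictures are not rectified: a ray, as slopes to the right and down, at radius r is drawn at 1 + k1 r^2 times it, then the intrinsics apply), "eye" and "attitude" of the camera in the world. Camera axes: x right, y down, z forward; pixel columns grow to the right and rows downward; lengths in m; the calibration is good to about 2 mm. A picture is of the moment at which its call begins. get_calibration takes no time and is no camera call.
- robot.close_job(): hands the job in, once; it reports no verdict.
The state is a dict: "t": time; "q": joint angles; "dq": joint speeds; "joint_torque": joint torques, N m; "tool_pos": TCP position; "orientation": TCP orientation; "force": force on the tool from outside, world axes, zero at the start; "wrist_torque": the same for the moment, N m; "opening": finger opening in m.
Only numpy, scipy, OpenCV 4.12 (cv2) and the standard library are available. Lean on these libraries where they do the work, as an engineer would, in place of code of your own. Each camera call takes 0.05 s, during which the arm holds its last target.

## Working session

There is one attempt and no reset: what is moved stays moved. The work goes in short steps, Python scripts to look and compute and a tool call to move; the robot and the scene stay as the last step left them, time stands still between calls to the robot, and variables do not carry over. Pictures are saved under pics/ and viewed, and the job is handed in when it is done.

Besides the shell and the picture viewer there is one more tool, called after ">>>" by a JSON object that holds its "api" and its "payload". drive_tool: Moves the arm, as the interface text tells. Its arguments: {"type":"object","properties":{"steps":{"type":"array"},"force":{"type":"number"}},"required":["steps"]}

```bash
ls; mkdir -p pics; python3 - <<'E'
from plant import robot
import cv2,numpy as np
for n in("top","side"):
    im,d=robot.read_camera(n)
    cv2.imwrite(f"pics/{n}0.png",im); np.save(f"{n}0.npy",d)
    print(n,robot.get_calibration(n))
s=robot.read_state()
print(s, robot.pinch_z)
E
```

```text
pics
top {'fx': 577.600414295951, 'fy': 577.600414295951, 'cx': 325.3151384249904, 'cy': 238.37375605310834, 'k1': 0.031471653642642414, 'eye': array([0.5148695 , 0.03326254, 1.03946985]), 'attitude': array([-2.177953  ,  2.15766508, -0.14809427])}
side {'fx': 441.4695887129565, 'fy': 441.4695887129565, 'cx': 317.1508527232235, 'cy': 240.66667048925356, 'k1': -0.03784506249051909, 'eye': array([ 0.22766285, -0.51206165,  0.46188846]), 'attitude': array([-2.05407924,  0.66623152, -0.33257185])}
{'t': 0.1, 'q': array([ 1.11463222e+00,  1.31080267e-01,  1.48916925e+00,  6.86514258e-07,
        1.52299067e+00, -8.54176517e-02]), 'dq': array([ 0.00015214, -0.00108973, -0.0018965 ,  0.00013953, -0.00164164,
       -0.00031514]), 'joint_torque': array([ 9.05145516e-04, -5.61328089e+01, -4.93106782e+01,  7.70633435e-02,
        2.87664053e-02, -6.57168084e-05]), 'tool_pos': array([0.21715018, 0.5587793 , 0.21769618]), 'orientation': array([-5.78956082e-01, -3.08733462e+00,  2.49298371e-03]), 'force': array([ 0.09375363,  0.10705208, -0.41933734]), 'wrist_torque': array([0.0538409 , 0.03129062, 0.0005476 ]), 'opening': 0.09294211659588122} -0.0188
```

View pics/top0.png

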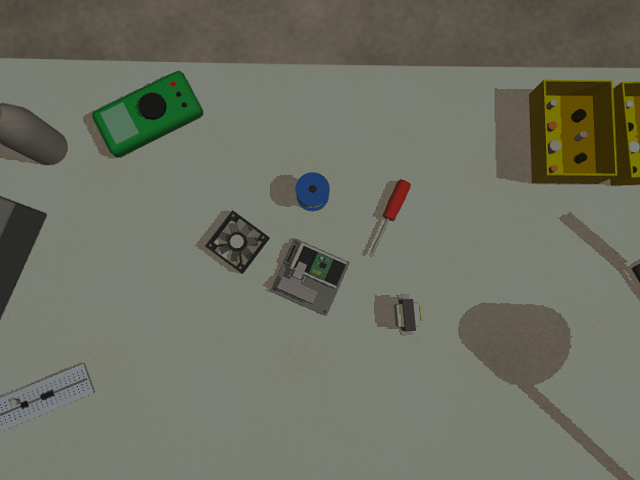

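View pics/side0.png

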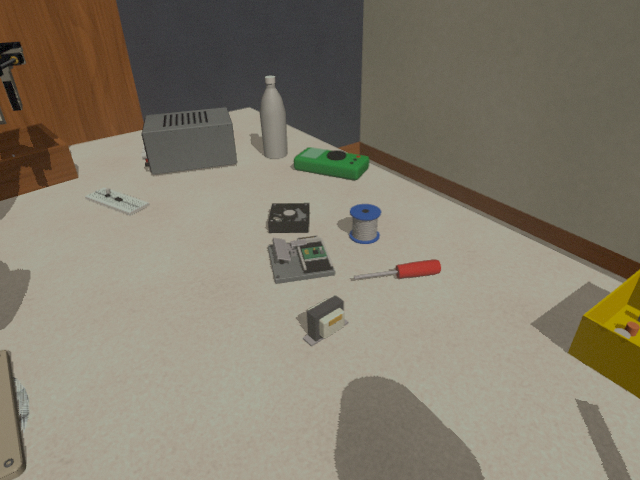

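The top view shows the jig around (310,277) with the module at (320,265), the fan at (237,241), the spool at (312,190), the driver at (390,215) and the transformer at (405,315). I'll zoom in next.

```bash
cat > h.py <<'E'
import numpy as np,cv2
from scipy.spatial.transform import Rotation as R
from plant import robot
class Cam:
    def __init__(s,n):
        c=robot.get_calibration(n);s.c=c
        s.K=np.array([[c['fx'],0,c['cx']],[0,c['fy'],c['cy']],[0,0,1]]);s.D=np.array([c['k1'],0,0,0,0.])
        a=np.array(c['attitude']);s.R=R.from_rotvec(a).as_matrix();s.e=np.array(c['eye'])
    def ray(s,uv):
        p=cv2.undistortPoints(np.array(uv,float).reshape(-1,1,2),s.K,s.D).reshape(-1,2)
        return np.c_[p,np.ones(len(p))]@s.R.T
    def plane(s,uv,z):
        r=s.ray(uv);z=np.asarray(z);return s.e+r*((z-s.e[2])/r[:,2])[:,None]
    def pts(s,uv,d):
        return s.e+s.ray(uv)*np.asarray(d).reshape(-1,1)
    def proj(s,P):
        q=(np.atleast_2d(P)-s.e)@s.R
        return cv2.projectPoints(q,np.zeros(3),np.zeros(3),s.K,s.D)[0].reshape(-1,2)
E
python3 - <<'E'
from h import *
for n,b in(("top",(200,160,240,180)),("side",(240,190,200,150))):
    im=cv2.imread(f"pics/{n}0.png");x,y,w,h=b
    if n=="top": x,y,w,h=255,225,110,100
    else: x,y,w,h=250,225,100,65
    c=cv2.resize(im[y:y+h,x:x+w],None,fx=7,fy=7,interpolation=cv2.INTER_CUBIC)
    c=cv2.resize(c,(min(c.shape[1],800),min(c.shape[0],600))) if c.shape[0]<=600 else cv2.resize(c,None,fx=6/7,fy=6/7)
    cv2.imwrite(f"pics/{n}0z.png",c);print(n,c.shape)
E
```

```text
top (600, 660, 3)
side (455, 700, 3)
```

```bash
python3 - <<'E'
from h import *
# height map in top view
c=Cam("top");d=np.load("top0.npy")
vv,uu=np.mgrid[225:325,255:365]
P=c.pts(np.c_[uu.ravel(),vv.ravel()],d[225:325,255:365].ravel()).reshape(100,110,3)
z=P[...,2]*1000
np.set_printoptions(linewidth=250)
print(np.round(z[::5,::5]).astype(int))
E
```

```text
[[ 1  2  4  2  3  0  3  1  0 -3  0  2  3  3 -1  0  1 -2  4  1  4  1]
 [-1  1 -5  0  0  3  0  1 -1  1  0  4  2  3  0 -4  1  0  0 -3 -1  1]
 [ 2 28 26  2  0  1  1 -2  2 -2  1  1 -1  3 -1 -3  1  2  1  1 -1  0]
 [15 21 26  1  0  3  1 -2 11  4  5 -1 -1 -1  4  2  0  2 -4 -4  1  0]
 [ 9 25  1 -1  1 -1  0  1 18 24 23  9  2  1  0 -1 -2 -1  1  0 -2  1]
 [ 2  8  2  3  3  1 -1 19 21 25 18 15 21  8  2 -1  2  0  0 -1 -1  1]
 [19  1  1  0  3  3  0 19 11 18 14 15 17 26 13 19  2  1  2  1  2 -1]
 [-1 -1  2  1  1 -2 10 17 25 19 14 16 26 25 29 26 17 22 -5 -3  5  1]
 [-2 -1 -2  1  0  0  8 12 19 30 31 22 24 31 33 25 19 17 14 -2  1  2]
 [ 1  1  3 -1 -2 10  9 11 32 32 17 28 27 26 24 17 19 19 11 -1  0  1]
 [-3  5 -1  2  3 11  7 23 30 28 10 22 24 22 26 18 15 18  0  1 -1 -1]
 [-2 -1  1  1  9  8 27 26 25 21  7  9 10 22 22 17 16 10 -1 -1  0  2]
 [ 4  0  1 -2  9 30 30 28 24 26 10  8 11 12 12 21 19  0  4 -1  0  2]
 [-1 -1  0  1 14 12 32 32 29 28 28 28  9 12 12 10  8  3  3  1  2  3]
 [ 0  0 -1  0  2  6  8  9 27 30 31 33 25 15 10 11 11 -2  0  0  1  1]
 [ 0  0  1  0  1  2  1  2 10 12 27 34  9  9 10 13  3 -1 -2  4  2  2]
 [-1  1 -1  2  4  0 -1 -1 -1  1 13 13 11 13 11 10 -4 -1  1  2  1 -2]
 [ 3  2 -2 -2  1  0  1  0 -3  2  1 -2 10  6 11  1 -2  4  0  1 -3  2]
 [ 2 -2  0 -1  2 -3  3 -1  3  1 -1  2  1  2  9  2 -2  1  0  2  0 -2]
 [ 3  1  2  0  0 -2  1  6 -3  5  1  3  1  2  1  0  3 -4 -1  3  0 -1]]
```

View pics/top0z.png

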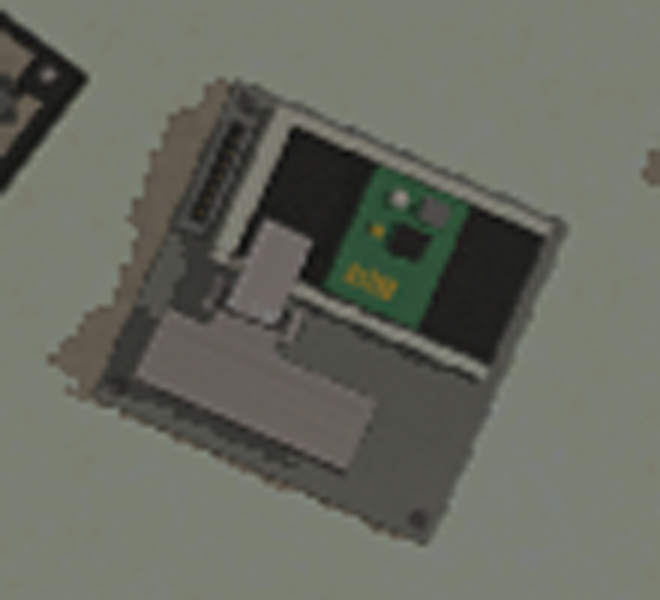

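View pics/side0z.png

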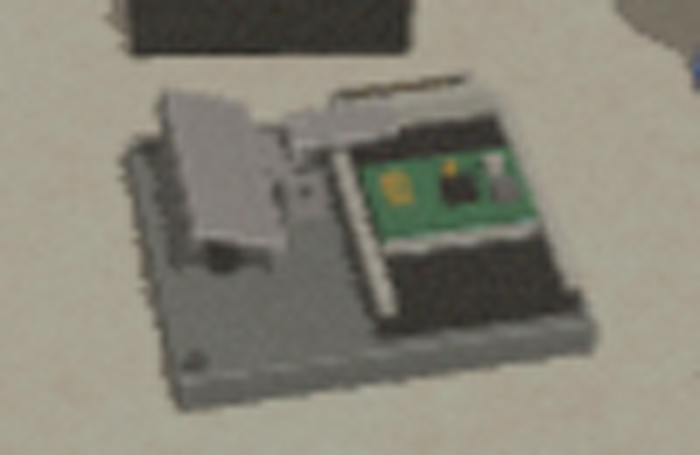

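The zoomed top view shows base corners near zoomed (232,80), (565,225), (428,540) and (100,390). The bar is lower left, the head is near (275,260), and the green module is just short of it. Next I'll fit the jig pose and module position.

```bash
cat > fit.py <<'E'
from h import *
c=Cam("top")
zp=lambda a:(np.array(a,float)+.5)/6-.5+[255,225]
# zoomed px, jig xyz (mm)
J=[((236,80),(62,34,10)),((566,224),(62,-75,10)),((428,541),(-42,-75,10)),((100,390),(-42,34,10)),
   ((275,106),(None,))]
J=J[:4]
W=np.array([c.plane([zp(a)],j[2]/1000)[0] for a,j in J]);Q=np.array([j for a,j in J])/1000
A=Q[:,:2];B=W[:,:2];a0=A.mean(0);b0=B.mean(0)
U,S,Vt=np.linalg.svd((A-a0).T@(B-b0));Rm=(U@np.diag([1,np.linalg.det(U@Vt)])@Vt).T
t=b0-Rm@a0
yaw=np.arctan2(Rm[1,0],Rm[0,0]);print("jig",t*1000,"yaw deg",np.degrees(yaw),"res mm",np.round((B-(A@Rm.T+t))*1000,1).tolist())
np.savez("jig.npz",R=Rm,t=t)
im=cv2.imread("pics/top0.png")
hsv=cv2.cvtColor(im,cv2.COLOR_BGR2HSV);m=cv2.inRange(hsv,(50,90,40),(85,255,255));m[:225]=0;m[325:]=0;m[:,:255]=0;m[:,365:]=0
ys,xs=np.nonzero(m);P=(c.plane(np.c_[xs,ys],.025)[:,:2]-t)@Rm*1000
print("green jig-frame pctl x",np.percentile(P[:,0],[1,5,50,95,99]),"y",np.percentile(P[:,1],[1,5,50,95,99]),len(P))
def j2p(p,cam=c): 
    p=np.atleast_2d(p)/1000.;return cam.proj(np.c_[p[:,:2]@Rm.T+t,p[:,2]])
if __name__=="__main__":
  for n,(x,y,w,h,k) in dict(top=(255,225,110,100,6),side=(250,225,100,65,7)).items():
    cam=Cam(n);o=cv2.imread(f"pics/{n}0.png")[y:y+h,x:x+w];o=cv2.resize(o,None,fx=k,fy=k,interpolation=cv2.INTER_CUBIC)
    for poly in ([(62,34,10),(62,-75,10),(-42,-75,10),(-42,34,10)],[(13,12,21),(13,-70,21),(55,-70,21),(55,12,21)],[(18,-8,21),(18,8,21),(26,8,21),(26,-8,21)],
       [(-34,-44,32.2),(-34,24,32.2),(-10,24,24),(-10,-44,24)]):
        q=(j2p(poly,cam)-[x,y]+.5)*k-.5
        cv2.polylines(o,[q.astype(int)],True,(0,0,255),1)
    cv2.imwrite(f"pics/{n}_ov.png",o)
E
python3 fit.py
```

```text
jig [569.82327375  65.57168475] yaw deg -23.29629317857915 res mm [[-1.6, 0.2], [-0.7, 1.4], [1.0, 0.6], [1.3, -2.2]]
green jig-frame pctl x [13.85588135 14.87236545 30.75673638 51.44900486 52.47573873] y [-45.40264561 -44.59182616 -30.6405457  -17.27693061 -16.47684248] 255
```

View pics/top_ov.png

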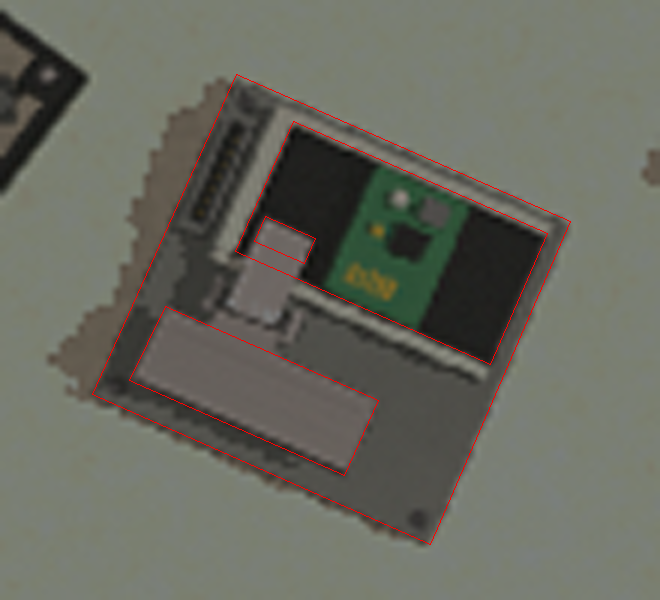

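View pics/side_ov.png

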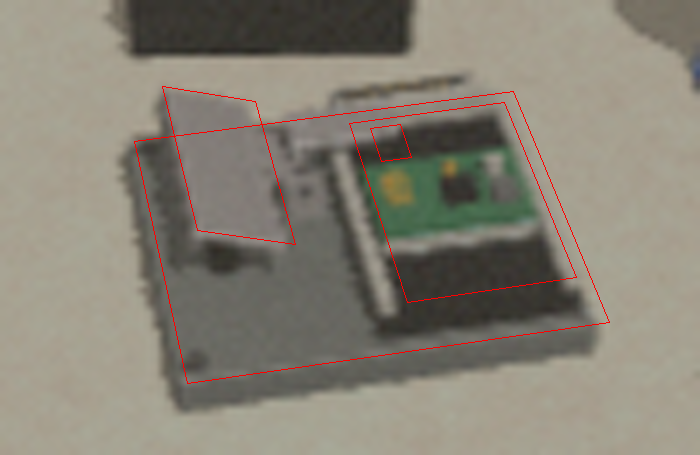

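The top overlay fits to about 1 mm. The side overlay is about 2 px off, which is within the calibration tolerance. I'll fit picked points in both views together.

```bash
cat > fit2.py <<'E'
from h import *
from scipy.optimize import least_squares
T=[((236,80),(62,34,10)),((566,224),(62,-75,10)),((428,541),(-42,-75,10)),((100,390),(-42,34,10)),((292,125),(55,12,21)),((547,233),(55,-70,21)),((348,471),(-34,-44,32.2)),((375,402),(-10,-44,24)),((165,310),(-10,24,24))]
Sd=[((179,385),(-42,-75,10)),((593,324),(62,-75,10)),((129,148),(-42,34,10)),((164,92),(-34,24,32.2)),((200,236),(-34,-44,32.2)),((282,247),(-10,-44,24))]
ct,cs=Cam("top"),Cam("side")
def res(p):
    out=[]
    for cam,L,k,o in((ct,T,6,[255,225]),(cs,Sd,7,[250,225])):
        q=np.array([b for a,b in L])/1000;c,s=np.cos(p[2]),np.sin(p[2])
        w=np.c_[q[:,:2]@np.array([[c,s],[-s,c]])+p[:2],q[:,2]]
        uv=(np.array([a for a,b in L],float)+.5)/k-.5+o
        out.append((cam.proj(w)-uv).ravel())
    return out
for w in((1,0),(0,1),(1,1)):
    r=least_squares(lambda p:np.concatenate([a*b for a,b in zip(w,res(p))]),[.57,.0656,-.4])
    print(w,r.x[:2]*1000,np.degrees(r.x[2]));print(*[np.round(a.reshape(-1,2),1).tolist() for a in res(r.x)])
c,s=np.cos(r.x[2]),np.sin(r.x[2])
E
python3 fit2.py
```

```text
(1, 0) [569.64422694  65.63832892] -23.071164952014747
[[-0.1, -0.8], [0.7, -0.5], [0.5, 0.5], [-1.2, 0.9], [0.1, -0.5], [0.1, 0.0], [-0.5, 0.9], [0.5, -0.3], [0.0, -0.5]] [[1.3, -0.1], [2.4, -0.4], [0.7, -0.9], [-0.3, -0.7], [-0.4, -0.7], [2.0, -0.3]]
(0, 1) [567.93308623  65.23314448] -23.854761427200472
[[0.7, 0.1], [1.1, 1.2], [0.2, 1.9], [-1.2, 1.5], [0.8, 0.6], [0.5, 1.7], [-0.7, 2.1], [0.5, 1.0], [0.2, 0.3]] [[-0.1, 0.2], [1.3, 0.5], [0.2, -0.7], [-0.9, -0.4], [-1.5, -0.3], [0.9, 0.2]]
(1, 1) [569.05010636  65.79690899] -23.30965374364623
[[-0.0, -0.4], [0.7, 0.1], [0.2, 1.0], [-1.4, 1.1], [0.1, -0.1], [0.0, 0.6], [-0.7, 1.3], [0.4, 0.2], [-0.1, -0.2]] [[0.8, -0.1], [2.0, -0.2], [0.4, -0.9], [-0.6, -0.6], [-0.9, -0.6], [1.5, -0.2]]
```

```bash
cat > go.py <<'E'
from h import *
import sys
JT=np.array([569.,65.6]);JY=np.radians(-23.4)
RJ=np.array([[np.cos(JY),-np.sin(JY)],[np.sin(JY),np.cos(JY)]])
def plan(mid,z,theta=20):
    s=robot.read_state();p=s['tool_pos'];M=R.from_rotvec(s['orientation']).as_matrix()
    tgt=np.r_[RJ@np.array(mid,float)+JT,z]/1000
    d=M.T@(tgt-p)
    ty=np.degrees(np.arctan2(M[1,1],M[0,1]));want=-23.4-theta
    # positive turn about tool z (down) decreases world yaw
    turns=[((ty-want+180*k)+360+180)%360-180 for k in(0,1)]
    print("t",round(s['t'],2),"tcp",np.round(p*1000,1),"yaw y",round(ty,2),"q6",round(s['q'][5],2),"q1",round(s['q'][0],2),"F",np.round(s['force'],1),"open",round(s['opening']*1000,1))
    print("jig-frame tcp",np.round(RJ.T@(p[:2]*1000-JT),1),"tool z",np.round(M[:,2],4))
    print("target",np.round(tgt*1000,1),"scaled shift",np.round(d/.3,4),"turn options",np.round(np.array(turns)/180,4))
if __name__=="__main__": 
    a=list(map(float,sys.argv[1:]));plan(a[:2],a[2],*a[3:])
E
python3 go.py 8 -50 100
```

```text
t 0.1 tcp [217.2 558.8 217.7] yaw y 68.76 q6 -0.09 q1 1.11 F [ 0.1  0.1 -0.4] open 92.9
jig-frame tcp [-518.8  312.9] tool z [-7.0e-04 -1.5e-03 -1.0e+00]
target [556.5  16.5 100. ] scaled shift [-1.7092 -1.2742  0.3942] turn options [ 0.6231 -0.3769]
```

>>> {"api": "drive_tool", "payload": {"steps": [{"tx": -0.85, "ty": -0.64, "tz": 0.1, "turn": 0.31, "jaw": 0.5}, {"tx": -0.85, "ty": -0.64, "tz": 0.1, "turn": 0.31, "jaw": 0.5}, {"tx": -0.85, "ty": -0.64, "tz": 0.1, "turn": 0.31, "jaw": 0.5}, {"tx": -0.85, "ty": -0.64, "tz": 0.1, "turn": 0.31, "jaw": 0.5}, {"tx": -0.85, "ty": -0.64, "tz": 0.1, "turn": 0.31, "jaw": 0.5}, {"tx": -0.85, "ty": -0.64, "tz": 0.1, "turn": 0.31, "jaw": 0.5}, {"tx": -0.85, "ty": -0.64, "tz": 0.1, "turn": 0.31, "jaw": 0.5}, {"tx": -0.85, "ty": -0.64, "tz": 0.1, "turn": 0.31, "jaw": 0.5}, {"tx": -0.85, "ty": -0.64, "tz": 0.1, "turn": 0.31, "jaw": 0.5}, {"tx": -0.85, "ty": -0.64, "tz": 0.1, "turn": 0.31, "jaw": 0.5}]}}

```text
t: 1.1
tool_pos: [0.385, 0.2887, 0.1886]
orientation: [-1.954, -2.46, -0.0]
force: [-0.1, -0.6, 0.2]
opening: 0.0463
```

```bash
python3 go.py 8 -50 100
```

```text
t 1.1 tcp [385.  288.7 188.6] yaw y 13.09 q6 0.31 q1 0.54 F [-0.1 -0.6  0.2] open 46.3
jig-frame tcp [-257.5  131.7] tool z [-3.e-04  3.e-04 -1.e+00]
target [556.5  16.5 100. ] scaled shift [-1.0133  0.3515  0.295 ] turn options [ 0.3138 -0.6862]
```

>>> {"api": "drive_tool", "payload": {"steps": [{"tx": -1.0, "ty": 0.35, "tz": 0.25, "turn": 0.314, "jaw": 0.5}, {"tx": -1.0, "ty": 0.35, "tz": 0.25, "turn": 0.314, "jaw": 0.5}, {"tx": -1.0, "ty": 0.35, "tz": 0.25, "turn": 0.314, "jaw": 0.5}, {"tx": -1.0, "ty": 0.35, "tz": 0.25, "turn": 0.314, "jaw": 0.5}, {"tx": -1.0, "ty": 0.35, "tz": 0.25, "turn": 0.314, "jaw": 0.5}, {"tx": -1.0, "ty": 0.35, "tz": 0.25, "turn": 0.314, "jaw": 0.5}, {"tx": -1.0, "ty": 0.35, "tz": 0.25, "turn": 0.314, "jaw": 0.5}, {"tx": -1.0, "ty": 0.35, "tz": 0.25, "turn": 0.314, "jaw": 0.5}, {"tx": -1.0, "ty": 0.35, "tz": 0.25, "turn": 0.314, "jaw": 0.5}, {"tx": -1.0, "ty": 0.35, "tz": 0.25, "turn": 0.314, "jaw": 0.5}]}}

```text
t: 2.1
tool_pos: [0.5548, 0.0209, 0.1139]
orientation: [-2.884, -1.244, -0.0]
force: [0.0, -0.5, 0.3]
opening: 0.0464
```

```bash
python3 go.py 8 -50 60
```

```text
t 2.1 tcp [554.8  20.9 113.9] yaw y -43.35 q6 0.7 q1 -0.06 F [ 0.  -0.5  0.3] open 46.4
jig-frame tcp [  4.8 -46.7] tool z [ 1.e-04  4.e-04 -1.e+00]
target [556.5  16.5  60. ] scaled shift [-0.0068  0.014   0.1797] turn options [ 3.000e-04 -9.997e-01]
```

>>> {"api": "drive_tool", "payload": {"steps": [{"tx": -0.007, "ty": 0.014, "tz": 0.22, "jaw": 0.5}, {"tx": -0.007, "ty": 0.014, "tz": 0.22, "jaw": 0.5}, {"tx": -0.007, "ty": 0.014, "tz": 0.22, "jaw": 0.5}, {"tx": -0.007, "ty": 0.014, "tz": 0.22, "jaw": 0.5}]}}

```text
schema error: expected keys jaw, tx, ty, tz, turn
```

```bash
python3 go.py 8 -50 20; cat > look.py <<'E'
import sys
from go import *
tag=sys.argv[1];side=(245,205,110,85,7)
s=robot.read_state();p=s['tool_pos']*1000
for n,(x,y,w,h,k) in dict(top=(255,225,110,100,6),side=side).items():
    cam=Cam(n);im,d=robot.read_camera(n);o=cv2.resize(im[y:y+h,x:x+w],None,fx=k,fy=k,interpolation=cv2.INTER_CUBIC)
    M=R.from_rotvec(s['orientation']).as_matrix();g=s['opening']/2
    for sg in(1,-1):
        q=[s['tool_pos']+M@[a,sg*b,0] for a,b in((.0075,g),(.0075,g+.0175),(-.0075,g+.0175),(-.0075,g))]
        cv2.polylines(o,[((cam.proj(q)-[x,y]+.5)*k-.5).astype(int)],True,(0,0,255),1)
    cv2.imwrite(f"pics/{n}_{tag}.png",o)
E
python3 look.py a
```

```text
t 2.1 tcp [554.8  20.9 113.9] yaw y -43.35 q6 0.7 q1 -0.06 F [ 0.  -0.5  0.3] open 46.4
jig-frame tcp [  4.8 -46.7] tool z [ 1.e-04  4.e-04 -1.e+00]
target [556.5  16.5  20. ] scaled shift [-0.0069  0.014   0.3131] turn options [ 3.000e-04 -9.997e-01]
```

>>> {"api": "drive_tool", "payload": {"steps": [{"tx": -0.007, "ty": 0.014, "tz": 0.22, "turn": 0, "jaw": 0.5}, {"tx": -0.007, "ty": 0.014, "tz": 0.22, "turn": 0, "jaw": 0.5}, {"tx": -0.007, "ty": 0.014, "tz": 0.22, "turn": 0, "jaw": 0.5}, {"tx": -0.007, "ty": 0.014, "tz": 0.22, "turn": 0, "jaw": 0.5}]}}

```text
t: 2.6
tool_pos: [0.5565, 0.0151, 0.0482]
orientation: [-2.886, -1.24, 0.001]
force: [1.3, 0.4, 0.8]
opening: 0.0464
```

```bash
python3 go.py 8 -50 20;python3 look.py b
```

```text
t 2.6 tcp [556.5  15.1  48.2] yaw y -43.52 q6 0.69 q1 -0.06 F [1.3 0.4 0.8] open 46.4
jig-frame tcp [  8.6 -51.3] tool z [-6.e-04  1.e-04 -1.e+00]
target [556.5  16.5  20. ] scaled shift [ 0.0034 -0.0033  0.0941] turn options [-7.000e-04  9.993e-01]
```

View pics/top_b.png

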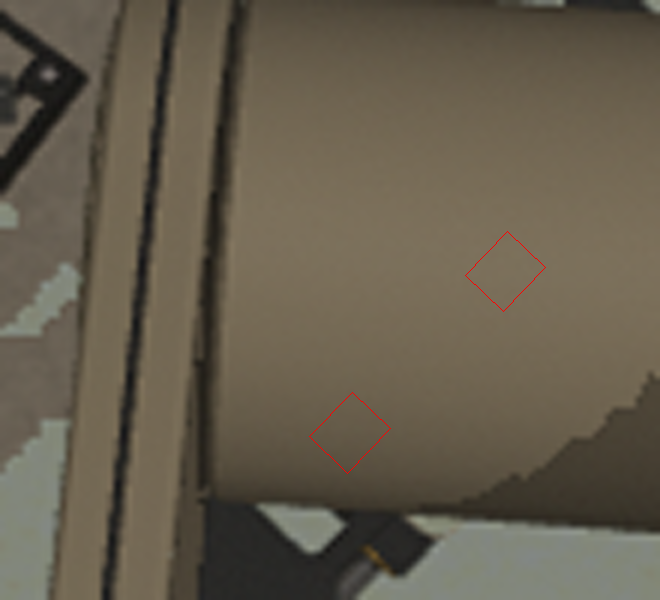

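View pics/side_b.png

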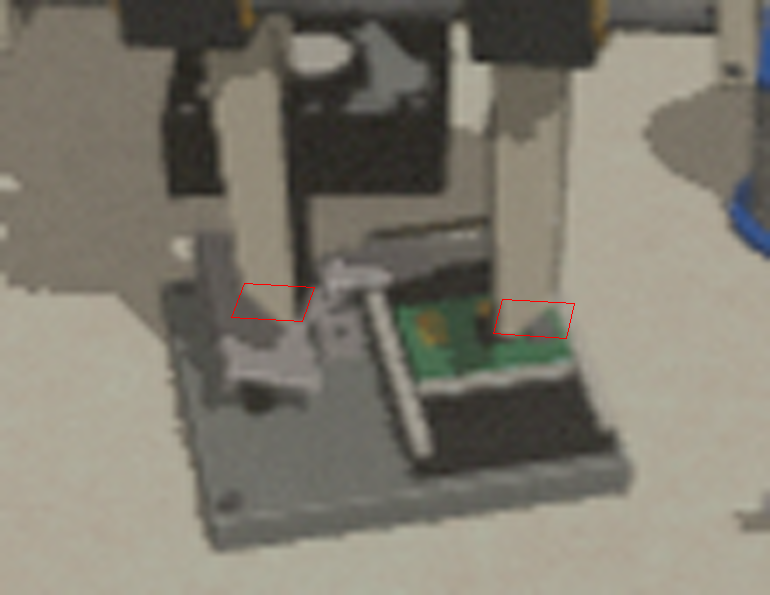

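The top view is blocked by the arm. The side view shows the left fingertip at about (268,310) above the bar and the right one at about (525,320). Both sit about 2 px left of the prediction, the same bias the jig showed in this camera. I'll turn 5° more so the bar finger lands further onto the bar.

```bash
python3 go.py 8 -48 35 25
```

```text
t 2.7 tcp [558.   14.8  49.7] yaw y -43.55 q6 0.69 q1 -0.07 F [-0.1 -0.7 -0.5] open 46.5
jig-frame tcp [ 10.1 -51. ] tool z [ 2.7e-03 -1.0e-04 -1.0e+00]
target [557.3  18.4  35. ] scaled shift [ 0.0069 -0.0101  0.0489] turn options [ 0.027 -0.973]
```

>>> {"api": "drive_tool", "payload": {"steps": [{"tx": 0.007, "ty": -0.01, "tz": 0.03, "turn": 0.027, "jaw": 0.5}, {"tx": 0.007, "ty": -0.01, "tz": 0.045, "turn": 0.027, "jaw": 0.5}, {"tx": 0.007, "ty": -0.01, "tz": 0.045, "turn": 0.027, "jaw": 0.5}, {"tx": 0.007, "ty": -0.01, "tz": 0.045, "turn": 0.027, "jaw": 0.5}, {"tx": 0.007, "ty": -0.01, "tz": 0.045, "turn": 0.027, "jaw": 0.5}]}}

```text
t: 3.2
tool_pos: [0.5564, 0.0181, 0.0348]
orientation: [2.936, 1.116, 0.001]
force: [0.0, 0.2, -0.6]
opening: 0.0466
```

```bash
for i in 1 2 3; do python3 go.py 8 -48 20 25;done; python3 look.py c;python3 go.py 8 -48 20 25
```

```text
t 3.2 tcp [556.4  18.1  34.8] yaw y -48.37 q6 0.78 q1 -0.06 F [ 0.   0.2 -0.6] open 46.6
jig-frame tcp [  7.3 -48.6] tool z [ 9.e-04 -1.e-04 -1.e+00]
target [557.3  18.4  20. ] scaled shift [0.0027 0.0013 0.0493] turn options [ 2.000e-04 -9.998e-01]
t 3.2 tcp [556.4  18.1  34.8] yaw y -48.37 q6 0.78 q1 -0.06 F [ 0.   0.2 -0.6] open 46.6
jig-frame tcp [  7.3 -48.6] tool z [ 9.e-04 -1.e-04 -1.e+00]
target [557.3  18.4  20. ] scaled shift [0.0027 0.0013 0.0493] turn options [ 2.000e-04 -9.998e-01]
t 3.2 tcp [556.4  18.1  34.8] yaw y -48.37 q6 0.78 q1 -0.06 F [ 0.   0.2 -0.6] open 46.6
jig-frame tcp [  7.3 -48.6] tool z [ 9.e-04 -1.e-04 -1.e+00]
target [557.3  18.4  20. ] scaled shift [0.0027 0.0013 0.0493] turn options [ 2.000e-04 -9.998e-01]
t 3.3 tcp [556.3  18.1  34.6] yaw y -48.39 q6 0.79 q1 -0.06 F [-0.3  0.5 -1. ] open 46.7
jig-frame tcp [  7.2 -48.6] tool z [ 6.e-04 -1.e-04 -1.e+00]
target [557.3  18.4  20. ] scaled shift [0.0031 0.0016 0.0486] turn options [ 0. -1.]
```

View pics/side_c.png

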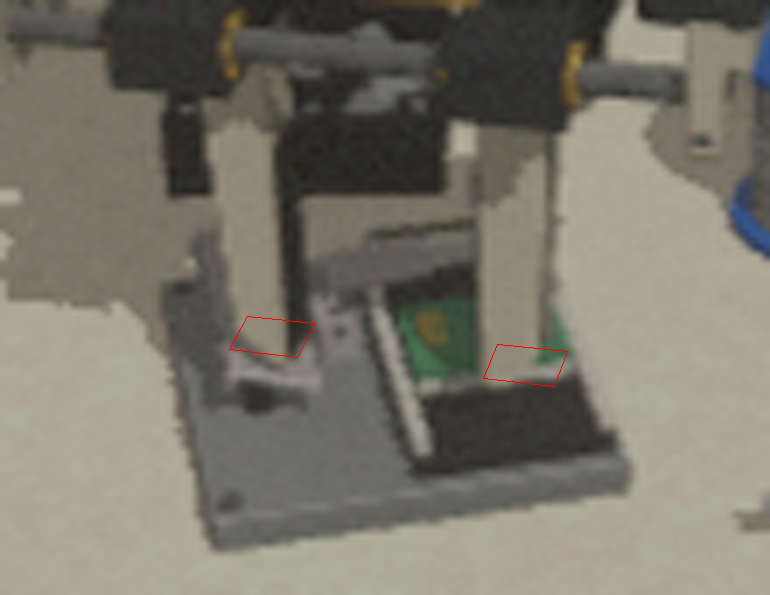

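The side view shows the right fingertip at about (510,365) and the module's trailing top edge running from about (415,383) to (575,365). I'll check the gap numerically, using this camera only for relative position.

```bash
python3 - <<'E'
from go import *
c=Cam("side");k=7;o=[245,205]
un=lambda a:(np.array(a,float)+.5)/k-.5+o
s=robot.read_state();M=R.from_rotvec(s['orientation']).as_matrix();p=s['tool_pos']
def j(P):return np.round((P[:,:2]*1000-JT)@RJ,1).tolist()
im,_=robot.read_camera("side")
# trailing edge: green->white transition and white->black along columns
hsv=cv2.cvtColor(im,cv2.COLOR_BGR2HSV)
cols=[306,308,310,312]
for u in cols: print(u,[tuple(int(v) for v in im[r,u]) for r in range(253,263)])
print("edge pts jig z25", j(c.plane([un((415,383)),un((470,376))],.025)))
print("tip lowest corners z35 seen jig", j(c.plane([un((478,362)),un((540,362)),un((285,362))],p[2])))
for sg in(1,-1): print("pred corners jig",j(np.array([p+M@[a,sg*b,0] for a,b in((.0075,.0233),(.0075,.0408),(-.0075,.0408),(-.0075,.0233))])))
E
```

```text
306 [(48, 86, 96), (56, 79, 75), (70, 96, 66), (79, 107, 70), (79, 107, 71), (79, 103, 69), (121, 137, 133), (125, 136, 140), (80, 86, 90), (49, 54, 57)]
308 [(54, 87, 90), (56, 78, 64), (56, 77, 55), (55, 75, 55), (70, 95, 68), (76, 99, 71), (86, 96, 94), (88, 98, 99), (53, 61, 64), (46, 52, 53)]
310 [(58, 75, 57), (58, 78, 60), (57, 75, 55), (58, 79, 58), (56, 74, 57), (69, 84, 73), (85, 94, 95), (88, 96, 99), (54, 61, 63), (45, 51, 52)]
312 [(53, 70, 55), (54, 74, 58), (59, 72, 57), (61, 74, 59), (50, 69, 53), (68, 83, 77), (86, 96, 97), (65, 71, 75), (48, 50, 55), (42, 49, 54)]
edge pts jig z25 [[11.0, -49.2], [24.7, -49.5]]
tip lowest corners z35 seen jig [[25.4, -57.7], [40.0, -61.2], [-20.3, -46.5]]
pred corners jig [[31.4, -51.7], [47.3, -59.1], [41.0, -72.7], [25.1, -65.3]]
pred corners jig [[-10.8, -32.0], [-26.7, -24.6], [-33.0, -38.2], [-17.1, -45.6]]
```

```bash
python3 - <<'E'
from h import *
im,_=robot.read_camera("side")
x,y,w,h=270,240,62,36
o=cv2.resize(im[y:y+h,x:x+w],None,fx=12,fy=12,interpolation=cv2.INTER_NEAREST)
o=cv2.convertScaleAbs(o,alpha=1.5)
cv2.imwrite("pics/d.png",o)
E
```

```text
(no output)
```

View pics/d.png

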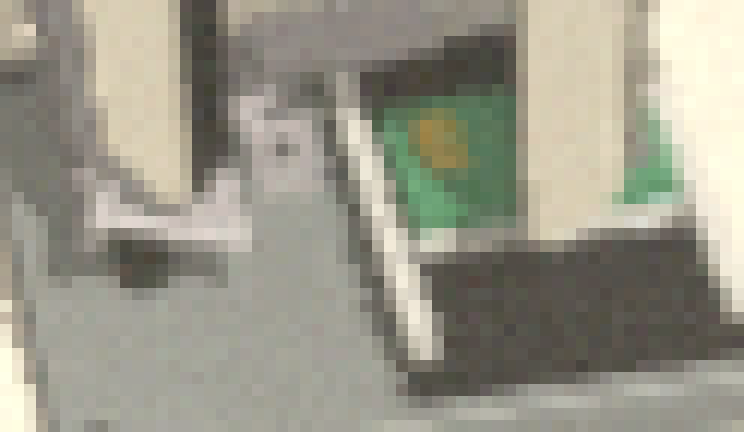

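The enlarged view shows each fingertip's low point at the inner face, left (190,205) and right (535,240), with the backs bevelled upward. I'll open the fingers wider so the true tips land mid-bar and near the module's centre line.

```bash
python3 go.py 6 -46 33 25
```

```text
t 3.4 tcp [556.1  18.2  34.4] yaw y -48.41 q6 0.79 q1 -0.06 F [-0.6 -1.1  1. ] open 46.7
jig-frame tcp [  7.  -48.7] tool z [ 3.e-04 -0.e+00 -1.e+00]
target [556.2  21.   33. ] scaled shift [ 0.0066 -0.0068  0.0046] turn options [-1.000e-04  9.999e-01]
```

>>> {"api": "drive_tool", "payload": {"steps": [{"tx": 0.007, "ty": -0.007, "tz": 0, "turn": 0, "jaw": 0.62}, {"tx": 0.007, "ty": -0.007, "tz": 0, "turn": 0, "jaw": 0.62}, {"tx": 0.007, "ty": -0.007, "tz": 0, "turn": 0, "jaw": 0.62}, {"tx": 0.007, "ty": -0.007, "tz": 0.01, "turn": 0, "jaw": 0.62}, {"tx": 0.007, "ty": -0.007, "tz": 0.02, "turn": 0, "jaw": 0.62}, {"tx": 0.007, "ty": -0.007, "tz": 0.02, "turn": 0, "jaw": 0.62}, {"tx": 0.007, "ty": -0.007, "tz": 0.02, "turn": 0, "jaw": 0.62}]}}

```text
t: 4.1
tool_pos: [0.5562, 0.0212, 0.0282]
orientation: [-2.937, -1.115, -0.0]
force: [-0.6, -0.4, 2.9]
opening: 0.0578
```

```bash
python3 go.py 6 -46 20 25; python3 - <<'E'
from h import *
im,_=robot.read_camera("side")
x,y,w,h=265,225,66,48
o=cv2.resize(im[y:y+h,x:x+w],None,fx=12,fy=12,interpolation=cv2.INTER_CUBIC)
cv2.imwrite("pics/e.png",cv2.convertScaleAbs(o,alpha=1.5))
E
python3 go.py 6 -46 20 25
```

```text
t 4.1 tcp [556.2  21.2  28.2] yaw y -48.43 q6 0.79 q1 -0.05 F [-0.6 -0.4  2.9] open 57.8
jig-frame tcp [  5.9 -45.8] tool z [ 1.e-04  1.e-04 -1.e+00]
target [556.2  21.   20. ] scaled shift [-0.0004  0.0006  0.0273] turn options [-1.000e-04  9.999e-01]
t 4.15 tcp [556.2  21.2  28.3] yaw y -48.43 q6 0.79 q1 -0.05 F [0.2 0.  3.1] open 57.8
jig-frame tcp [  5.9 -45.8] tool z [ 1.e-04  0.e+00 -1.e+00]
target [556.2  21.   20. ] scaled shift [-0.0005  0.0006  0.0276] turn options [-1.000e-04  9.999e-01]
```

View pics/e.png

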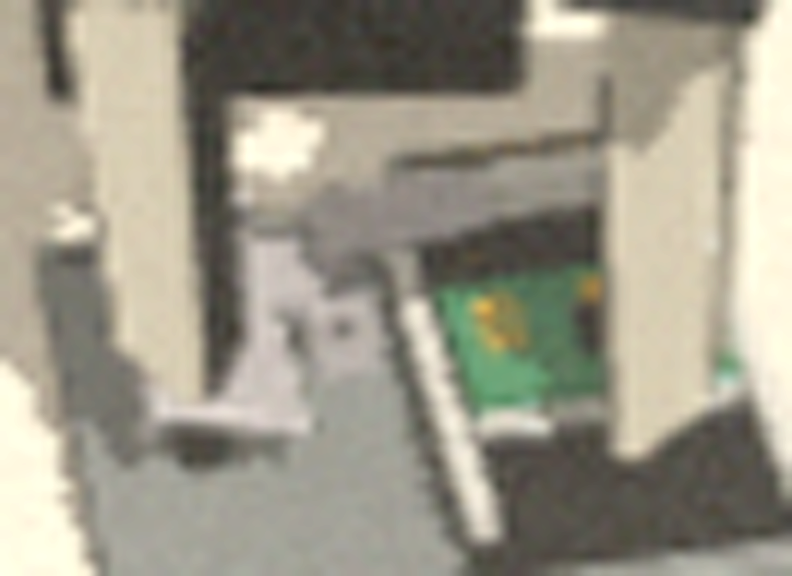

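The left fingertip is on the bar at (190,400) with 3 N, near its -y end. The right tip at (625,460) is behind the module's trailing edge at about (600,410). Now I'll press down.

>>> {"api": "drive_tool", "payload": {"steps": [{"tx": 0, "ty": 0, "tz": 0.01, "turn": 0, "jaw": 0.62}, {"tx": 0, "ty": 0, "tz": 0.02, "turn": 0, "jaw": 0.62}, {"tx": 0, "ty": 0, "tz": 0.024, "turn": 0, "jaw": 0.62}, {"tx": 0, "ty": 0, "tz": 0.024, "turn": 0, "jaw": 0.62}, {"tx": 0, "ty": 0, "tz": 0.024, "turn": 0, "jaw": 0.62}]}}

```text
t: 4.65
tool_pos: [0.5558, 0.0214, 0.0209]
orientation: [-2.936, -1.115, 0.001]
force: [-3.1, 0.9, 6.5]
opening: 0.0578
```

```bash
cat > see.py <<'E'
import sys
from h import *
im,_=robot.read_camera("side")
x,y,w,h=265,225,66,48
o=cv2.resize(im[y:y+h,x:x+w],None,fx=12,fy=12,interpolation=cv2.INTER_CUBIC)
cv2.imwrite(f"pics/{sys.argv[1]}.png",cv2.convertScaleAbs(o,alpha=1.5))
E
python3 see.py f; python3 go.py 6 -46 20 25
```

```text
t 4.7 tcp [555.8  21.4  20.9] yaw y -48.42 q6 0.79 q1 -0.05 F [-2.2  1.9  7. ] open 57.9
jig-frame tcp [  5.4 -45.8] tool z [-7.e-04  4.e-04 -1.e+00]
target [556.2  21.   20. ] scaled shift [0.0001 0.0021 0.003 ] turn options [-1.000e-04  9.999e-01]
```

View pics/f.png

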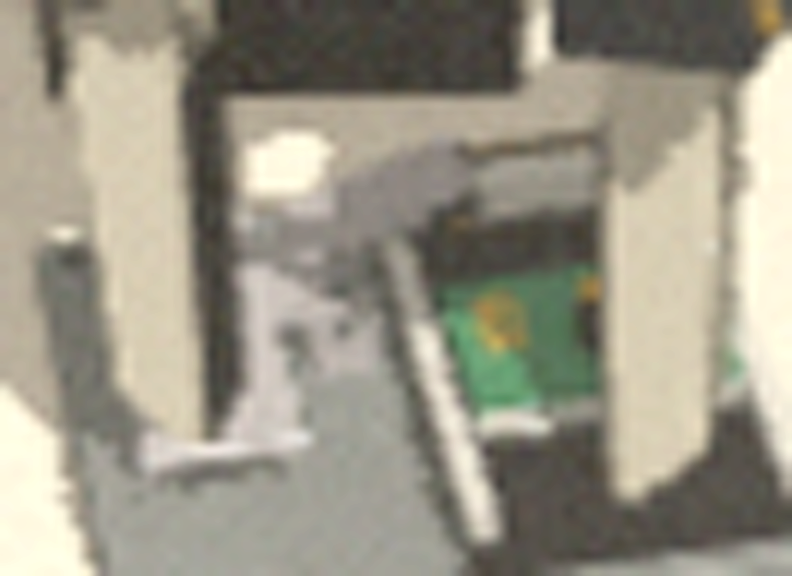

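The bar is nearly flat (edge at about (220,450)) and the head is raised. The last millimetre goes onto the bumpers.

>>> {"api": "drive_tool", "payload": {"steps": [{"tx": 0, "ty": 0, "tz": 0.003, "turn": 0, "jaw": 0.62}, {"tx": 0, "ty": 0, "tz": 0.004, "turn": 0, "jaw": 0.62}, {"tx": 0, "ty": 0, "tz": 0.004, "turn": 0, "jaw": 0.62}, {"tx": 0, "ty": 0, "tz": 0.004, "turn": 0, "jaw": 0.62}]}}

```text
t: 5.1
tool_pos: [0.5558, 0.0214, 0.02]
orientation: [-2.936, -1.115, 0.001]
force: [-3.8, 2.2, 7.8]
opening: 0.0582
```

```bash
python3 go.py 6 -46 20 25
```

```text
t 5.1 tcp [555.8  21.4  20. ] yaw y -48.42 q6 0.79 q1 -0.05 F [-3.8  2.2  7.8] open 58.2
jig-frame tcp [  5.4 -45.8] tool z [-8.e-04  4.e-04 -1.e+00]
target [556.2  21.   20. ] scaled shift [ 0.0002  0.0021 -0.0001] turn options [-1.000e-04  9.999e-01]
```

>>> {"api": "drive_tool", "payload": {"steps": [{"tx": 0, "ty": 0, "tz": 0.003, "turn": 0, "jaw": 0.62}, {"tx": 0.009, "ty": -0.004, "tz": 0.003, "turn": 0, "jaw": 0.62}, {"tx": 0.018, "ty": -0.008, "tz": 0.003, "turn": 0, "jaw": 0.62}, {"tx": 0.027, "ty": -0.0125, "tz": 0.003, "turn": 0, "jaw": 0.62}, {"tx": 0.036, "ty": -0.017, "tz": 0.003, "turn": 0, "jaw": 0.62}, {"tx": 0.036, "ty": -0.017, "tz": 0.003, "turn": 0, "jaw": 0.62}, {"tx": 0.036, "ty": -0.017, "tz": 0.003, "turn": 0, "jaw": 0.62}]}}

```text
t: 5.8
tool_pos: [0.5616, 0.0305, 0.0201]
orientation: [2.934, 1.114, 0.0]
force: [-3.1, -7.0, 12.5]
opening: 0.0578
```

```bash
python3 see.py g; python3 go.py 6 -34 20 25
```

```text
t 5.85 tcp [561.6  30.5  20.1] yaw y -48.42 q6 0.81 q1 -0.04 F [-4.2 -7.4 12.3] open 57.5
jig-frame tcp [  7.1 -35.1] tool z [ 0.0013 -0.0025 -1.    ]
target [561.  32.  20.] scaled shift [ 0.0018 -0.0051  0.0002] turn options [-1.000e-04  9.999e-01]
```

View pics/g.png

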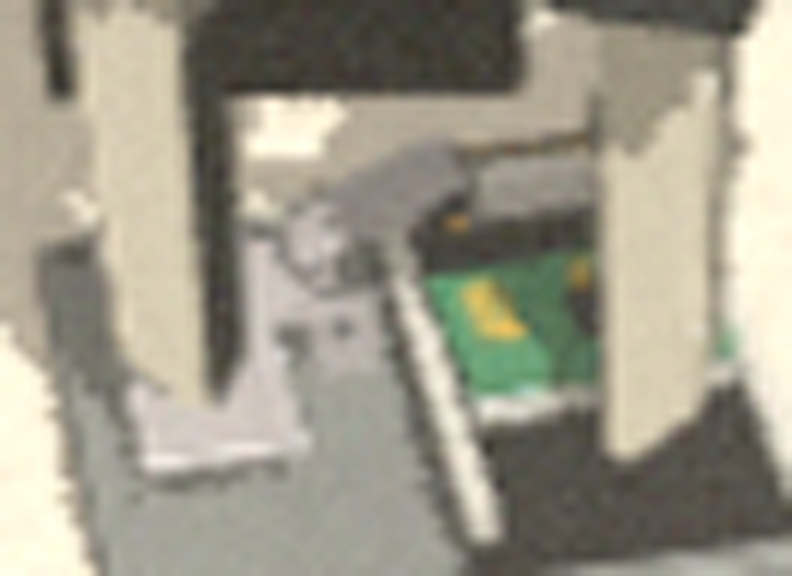

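The module's near edge moved from about (510,422) to (510,405), the bar is flat, and the head is up. I'll keep pushing.

>>> {"api": "drive_tool", "payload": {"steps": [{"tx": 0.009, "ty": -0.004, "tz": 0, "turn": 0, "jaw": 0.62}, {"tx": 0.018, "ty": -0.0085, "tz": 0, "turn": 0, "jaw": 0.62}, {"tx": 0.027, "ty": -0.013, "tz": 0, "turn": 0, "jaw": 0.62}, {"tx": 0.036, "ty": -0.017, "tz": 0, "turn": 0, "jaw": 0.62}, {"tx": 0.045, "ty": -0.021, "tz": 0, "turn": 0, "jaw": 0.62}, {"tx": 0.052, "ty": -0.0245, "tz": 0, "turn": 0, "jaw": 0.62}, {"tx": 0.052, "ty": -0.0245, "tz": 0, "turn": 0, "jaw": 0.62}]}}

```text
t: 6.55
tool_pos: [0.5687, 0.0462, 0.0202]
orientation: [2.934, 1.114, 0.001]
force: [-2.4, -7.8, 12.7]
opening: 0.0577
```

```bash
python3 see.py i; python3 go.py 6 -12 20 25
```

```text
t 6.6 tcp [568.6  46.2  20.2] yaw y -48.42 q6 0.84 q1 -0.01 F [-3.5 -7.8 12.6] open 57.1
jig-frame tcp [  7.4 -17.9] tool z [ 0.0017 -0.0027 -1.    ]
target [569.7  52.2  20. ] scaled shift [ 0.016  -0.0124  0.0005] turn options [-1.000e-04  9.999e-01]
```

View pics/i.png

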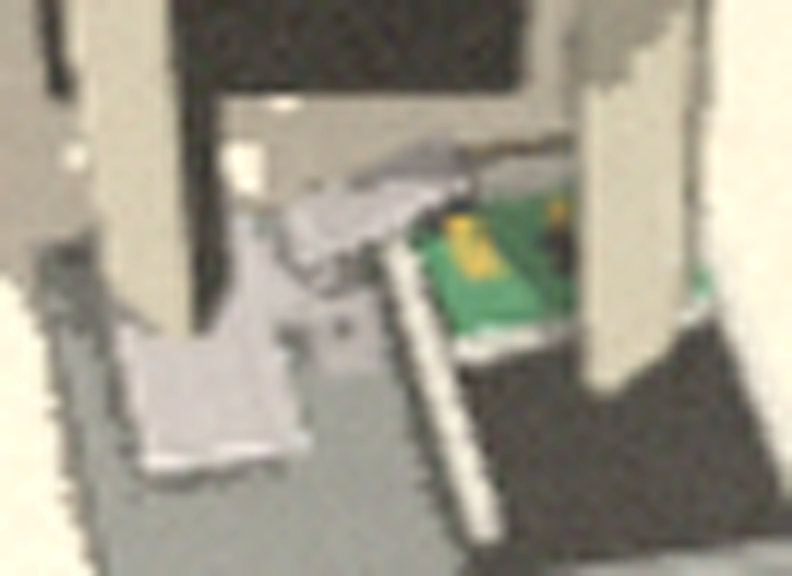

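The module is now under the raised head, with its near edge at about (520,345). I'll cover the last millimetres gently and watch the force.

>>> {"api": "drive_tool", "payload": {"steps": [{"tx": 0.006, "ty": -0.003, "tz": 0, "turn": 0, "jaw": 0.62}, {"tx": 0.012, "ty": -0.0055, "tz": 0, "turn": 0, "jaw": 0.62}, {"tx": 0.015, "ty": -0.007, "tz": 0, "turn": 0, "jaw": 0.62}, {"tx": 0.015, "ty": -0.007, "tz": 0, "turn": 0, "jaw": 0.62}]}}

```text
t: 7.0
tool_pos: [0.5706, 0.0506, 0.0202]
orientation: [2.934, 1.114, 0.001]
force: [-3.2, -8.3, 12.7]
opening: 0.0576
```

```bash
python3 go.py 6 -12 20 25
```

```text
t 7.0 tcp [570.6  50.6  20.2] yaw y -48.42 q6 0.85 q1 0.0 F [-3.2 -8.3 12.7] open 57.6
jig-frame tcp [  7.4 -13.1] tool z [ 0.0017 -0.003  -1.    ]
target [569.7  52.2  20. ] scaled shift [ 0.0013 -0.006   0.0007] turn options [-1.000e-04  9.999e-01]
```

>>> {"api": "drive_tool", "payload": {"steps": [{"tx": 0.003, "ty": -0.0015, "tz": 0, "turn": 0, "jaw": 0.62}, {"tx": 0.003, "ty": -0.0015, "tz": 0, "turn": 0, "jaw": 0.62}, {"tx": 0.003, "ty": -0.0015, "tz": 0, "turn": 0, "jaw": 0.62}]}}

```text
t: 7.3
tool_pos: [0.5709, 0.0514, 0.0202]
orientation: [2.934, 1.114, 0.001]
force: [-3.3, -9.8, 13.3]
opening: 0.0573
```

```bash
python3 see.py j; python3 go.py 6 -12 20 25
```

```text
t 7.35 tcp [570.9  51.4  20.2] yaw y -48.43 q6 0.85 q1 0.0 F [-3.2 -9.5 12.8] open 57.7
jig-frame tcp [  7.4 -12.3] tool z [ 0.0016 -0.0031 -1.    ]
target [569.7  52.2  20. ] scaled shift [-0.0011 -0.0047  0.0006] turn options [-2.000e-04  9.998e-01]
```

View pics/j.png

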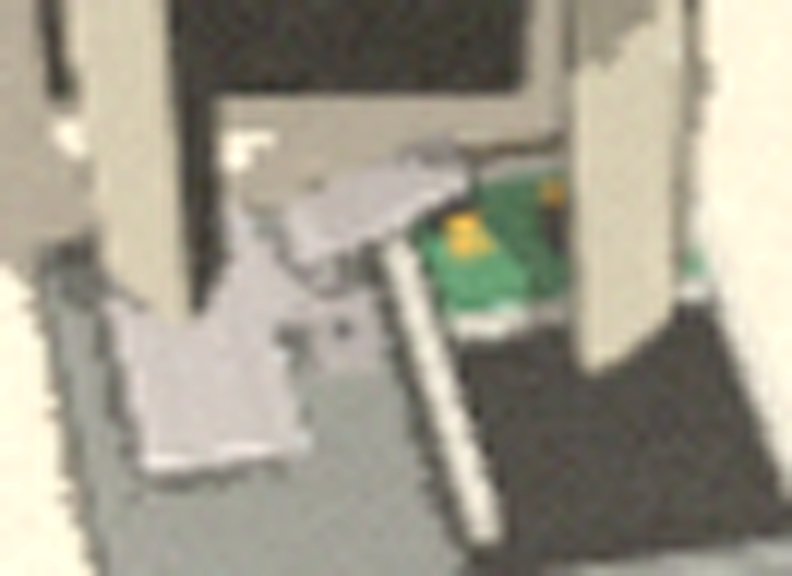

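>>> {"api": "drive_tool", "payload": {"steps": [{"tx": 0.003, "ty": -0.0015, "tz": 0, "turn": 0, "jaw": 0.62}, {"tx": 0.003, "ty": -0.0015, "tz": 0, "turn": 0, "jaw": 0.62}, {"tx": 0.003, "ty": -0.0015, "tz": 0, "turn": 0, "jaw": 0.62}]}}

```text
t: 7.65
tool_pos: [0.5711, 0.0519, 0.0202]
orientation: [2.934, 1.113, -0.0]
force: [-4.3, -11.3, 13.8]
opening: 0.0576
```

```bash
python3 go.py 6 -12 20 25
```

```text
t 7.65 tcp [571.1  51.9  20.2] yaw y -48.44 q6 0.85 q1 0.0 F [ -4.3 -11.3  13.8] open 57.6
jig-frame tcp [  7.4 -11.7] tool z [ 0.0012 -0.0036 -1.    ]
target [569.7  52.2  20. ] scaled shift [-0.0028 -0.0037  0.0007] turn options [-2.000e-04  9.998e-01]
```

>>> {"api": "drive_tool", "payload": {"steps": [{"tx": 0.003, "ty": -0.0015, "tz": 0, "turn": 0, "jaw": 0.62}, {"tx": 0.003, "ty": -0.0015, "tz": 0, "turn": 0, "jaw": 0.62}, {"tx": 0.003, "ty": -0.0015, "tz": 0, "turn": 0, "jaw": 0.62}]}}

```text
t: 7.95
tool_pos: [0.5712, 0.0521, 0.0202]
orientation: [2.933, 1.113, -0.002]
force: [-6.3, -15.6, 15.3]
opening: 0.0576
```

```bash
python3 go.py 6 -12 20 25
```

```text
t 7.95 tcp [571.2  52.1  20.2] yaw y -48.45 q6 0.85 q1 0.0 F [ -6.3 -15.6  15.3] open 57.6
jig-frame tcp [  7.3 -11.5] tool z [ 4.0e-04 -4.7e-03 -1.0e+00]
target [569.7  52.2  20. ] scaled shift [-0.0034 -0.0033  0.0006] turn options [-3.000e-04  9.997e-01]
```

>>> {"api": "drive_tool", "payload": {"steps": [{"tx": 0.003, "ty": -0.0015, "tz": 0, "turn": 0, "jaw": 0.62}, {"tx": 0.003, "ty": -0.0015, "tz": 0, "turn": 0, "jaw": 0.62}, {"tx": 0.003, "ty": -0.0015, "tz": 0, "turn": 0, "jaw": 0.62}]}}

```text
t: 8.25
tool_pos: [0.5713, 0.0525, 0.0202]
orientation: [2.933, 1.112, -0.003]
force: [-7.4, -16.9, 16.7]
opening: 0.0576
```

```bash
python3 see.py k; python3 go.py 6 -12 20 25
```

```text
t 8.3 tcp [571.3  52.5  20.2] yaw y -48.46 q6 0.85 q1 0.01 F [ -7.7 -16.7  17.6] open 57.7
jig-frame tcp [  7.3 -11.1] tool z [-3.0e-04 -5.4e-03 -1.0e+00]
target [569.7  52.2  20. ] scaled shift [-0.0045 -0.0026  0.0005] turn options [-3.000e-04  9.997e-01]
```

View pics/k.png

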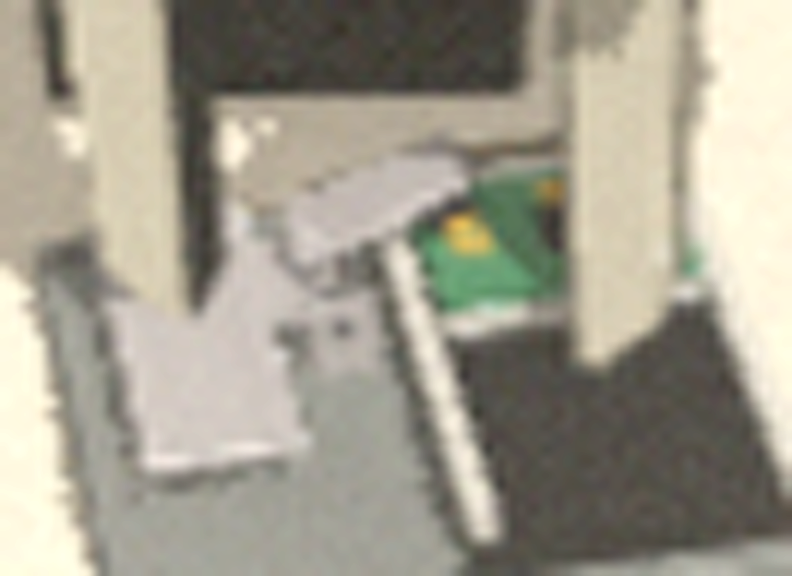

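```bash
python3 - <<'E'
from go import *
c=Cam("side")
# image f (start) and k (now): green/white border and white/black border picks, near left end
for nm,a,b in(("start",(500,408),(505,438)),("now",(460,308),(465,336))):
    for q,z in((a,.025),(b,.017)):
        uv=(np.array(q)+.5)/12-.5+[265,225]
        print(nm,z,np.round((c.plane([uv],z)[:,:2]*1000-JT)@RJ,1))
# stop face top edge, lower edge ref  : predicted side pixels zoom of key jig points
for P in[(34,12,24),(34,12,25),(20,12,25),(14,-18,25),(14,-18,17),(54,-18,25)]:
    w=np.r_[RJ@np.array(P[:2],float)+JT,P[2]]/1000;print(P,np.round((c.proj(w)-[265,225]+.5)*12-.5))
E
```

```text
start 0.025 [[ 15.3 -48. ]]
start 0.017 [[ 16.4 -44.3]]
now 0.025 [[ 14.3 -21.2]]
now 0.017 [[ 15.5 -17. ]]
(34, 12, 24) [[548. 179.]]
(34, 12, 25) [[548. 174.]]
(20, 12, 25) [[458. 186.]]
(14, -18, 25) [[454. 297.]]
(14, -18, 17) [[456. 341.]]
(54, -18, 25) [[717. 261.]]
```

The edge travelled about 27 mm, as expected, and the green meets the stop in the view. The last force steps were uneven, so I'll press a little more to confirm a hard stop.

>>> {"api": "drive_tool", "payload": {"steps": [{"tx": 0.003, "ty": -0.0015, "tz": 0, "turn": 0, "jaw": 0.62}, {"tx": 0.003, "ty": -0.0015, "tz": 0, "turn": 0, "jaw": 0.62}, {"tx": 0.003, "ty": -0.0015, "tz": 0, "turn": 0, "jaw": 0.62}]}}

```text
t: 8.6
tool_pos: [0.5713, 0.0528, 0.0201]
orientation: [2.932, 1.112, -0.005]
force: [-9.7, -19.1, 19.0]
opening: 0.0575
```

```bash
python3 go.py 6 -12 20 25
```

```text
t 8.6 tcp [571.3  52.8  20.1] yaw y -48.48 q6 0.86 q1 0.01 F [ -9.7 -19.1  19. ] open 57.5
jig-frame tcp [  7.2 -10.9] tool z [-0.0011 -0.0064 -1.    ]
target [569.7  52.2  20. ] scaled shift [-0.0051 -0.002   0.0005] turn options [-4.000e-04  9.996e-01]
```

>>> {"api": "drive_tool", "payload": {"steps": [{"tx": 0.003, "ty": -0.0015, "tz": 0, "turn": 0, "jaw": 0.62}, {"tx": 0.003, "ty": -0.0015, "tz": 0, "turn": 0, "jaw": 0.62}, {"tx": 0.003, "ty": -0.0015, "tz": 0, "turn": 0, "jaw": 0.62}]}}

```text
t: 8.9
tool_pos: [0.5714, 0.0528, 0.0201]
orientation: [2.932, 1.111, -0.007]
force: [-11.5, -23.6, 19.6]
opening: 0.0577
```

```bash
python3 see.py l; python3 go.py 6 -12 20 25
```

```text
t 8.95 tcp [571.3  52.9  20.1] yaw y -48.48 q6 0.86 q1 0.01 F [-11.3 -23.   20.2] open 57.7
jig-frame tcp [  7.2 -10.8] tool z [-0.0018 -0.0076 -1.    ]
target [569.7  52.2  20. ] scaled shift [-0.0055 -0.0019  0.0005] turn options [-4.000e-04  9.996e-01]
```

View pics/l.png

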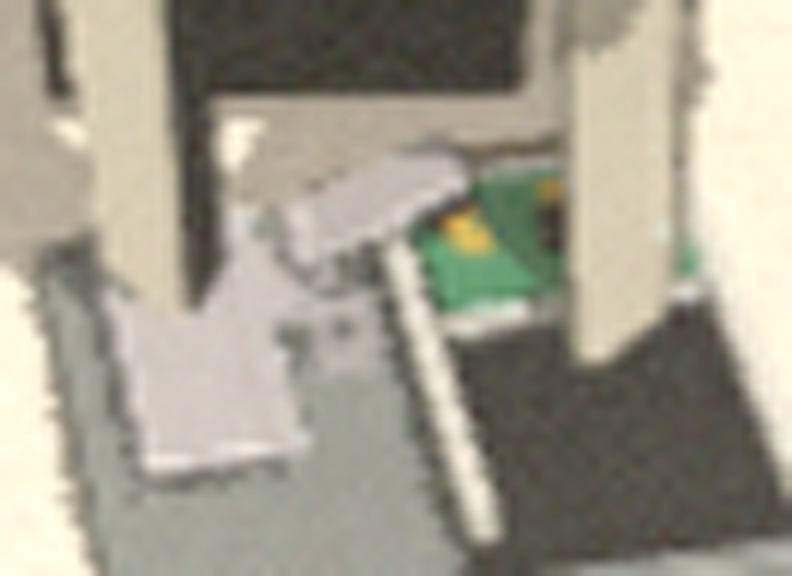

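The tip has stalled and force is building, so the module is home. I'll ease the push off with the bar still held, then lift.

>>> {"api": "drive_tool", "payload": {"steps": [{"tx": -0.008, "ty": 0.004, "tz": 0, "turn": 0, "jaw": 0.62}, {"tx": -0.016, "ty": 0.008, "tz": 0, "turn": 0, "jaw": 0.62}, {"tx": -0.024, "ty": 0.011, "tz": 0, "turn": 0, "jaw": 0.62}, {"tx": -0.024, "ty": 0.011, "tz": 0, "turn": 0, "jaw": 0.62}, {"tx": -0.024, "ty": 0.011, "tz": 0, "turn": 0, "jaw": 0.62}]}}

```text
t: 9.45
tool_pos: [0.5705, 0.0511, 0.0203]
orientation: [2.937, 1.114, 0.006]
force: [1.4, 1.6, 8.9]
opening: 0.0575
```

```bash
python3 see.py m; python3 go.py 6 -12 20 25
```

```text
t 9.5 tcp [570.4  51.2  20.3] yaw y -48.44 q6 0.84 q1 -0.0 F [0.7 0.6 8.7] open 57.4
jig-frame tcp [  7.1 -12.7] tool z [ 3.7e-03  5.0e-04 -1.0e+00]
target [569.7  52.2  20. ] scaled shift [ 0.0005 -0.0042  0.0009] turn options [-2.000e-04  9.998e-01]
```

View pics/m.png

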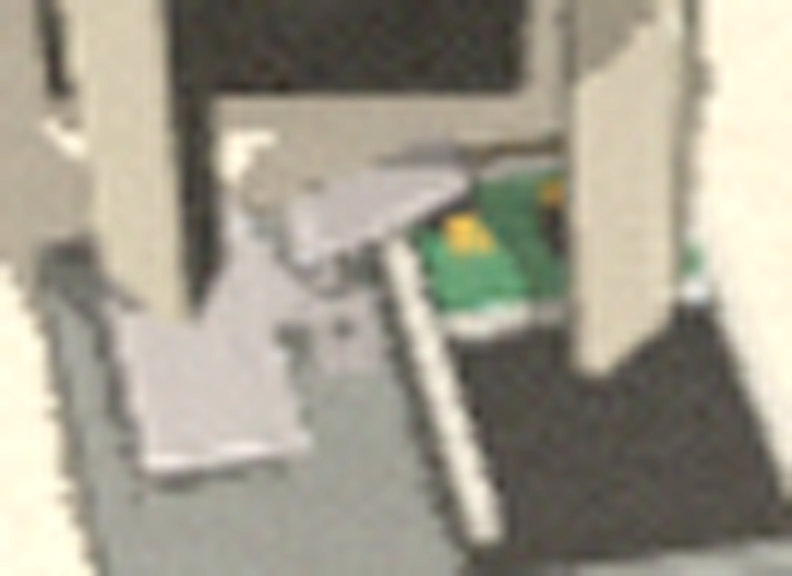

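The push is released and the module stayed put with the bar still down. Lifting straight up now, slowly at first.

>>> {"api": "drive_tool", "payload": {"steps": [{"tx": 0, "ty": 0, "tz": -0.01, "turn": 0, "jaw": 0.62}, {"tx": 0, "ty": 0, "tz": -0.02, "turn": 0, "jaw": 0.62}, {"tx": 0, "ty": 0, "tz": -0.03, "turn": 0, "jaw": 0.62}, {"tx": 0, "ty": 0, "tz": -0.05, "turn": 0, "jaw": 0.62}, {"tx": 0, "ty": 0, "tz": -0.1, "turn": 0, "jaw": 0.62}, {"tx": 0, "ty": 0, "tz": -0.2, "turn": 0, "jaw": 0.62}, {"tx": 0, "ty": 0, "tz": -0.35, "turn": 0, "jaw": 0.62}, {"tx": 0, "ty": 0, "tz": -0.5, "turn": 0, "jaw": 0.62}, {"tx": 0, "ty": 0, "tz": -0.5, "turn": 0, "jaw": 0.62}]}}

```text
t: 10.4
tool_pos: [0.5731, 0.051, 0.1782]
orientation: [2.933, 1.113, 0.019]
force: [0.6, 0.6, 0.8]
opening: 0.0574
```

```bash
python3 go.py 6 -12 150 25
```

```text
t 10.4 tcp [573.1  51.  178.2] yaw y -48.42 q6 0.84 q1 -0.0 F [0.6 0.6 0.8] open 57.4
jig-frame tcp [  9.5 -11.8] tool z [ 0.0131  0.     -0.9999]
target [569.7  52.2 150. ] scaled shift [-0.0065 -0.0112  0.0939] turn options [-1.000e-04  9.999e-01]
```

>>> {"api": "drive_tool", "payload": {"steps": [{"tx": 0.55, "ty": -0.62, "tz": 0, "turn": 0, "jaw": 0.62}, {"tx": 0.55, "ty": -0.62, "tz": 0, "turn": 0, "jaw": 0.62}, {"tx": 0.55, "ty": -0.62, "tz": 0, "turn": 0, "jaw": 0.62}, {"tx": 0.55, "ty": -0.62, "tz": 0, "turn": 0, "jaw": 0.62}, {"tx": 0.55, "ty": -0.62, "tz": 0, "turn": 0, "jaw": 0.62}, {"tx": 0.55, "ty": -0.62, "tz": 0, "turn": 0, "jaw": 0.62}, {"tx": 0.55, "ty": -0.62, "tz": 0, "turn": 0, "jaw": 0.62}, {"tx": 0.55, "ty": -0.62, "tz": 0, "turn": 0, "jaw": 0.62}]}}

```text
t: 11.2
tool_pos: [0.5686, 0.2987, 0.1689]
orientation: [2.937, 1.114, -0.001]
force: [0.1, 0.1, -0.6]
opening: 0.0578
```

```bash
python3 see.py n; python3 - <<'E'
from go import *
im,d=robot.read_camera("top");cv2.imwrite("pics/top_end.png",im)
x,y,w,h=255,225,110,100
cv2.imwrite("pics/topz_end.png",cv2.resize(im[y:y+h,x:x+w],None,fx=6,fy=6,interpolation=cv2.INTER_CUBIC))
c=Cam("top")
hsv=cv2.cvtColor(im,cv2.COLOR_BGR2HSV);m=cv2.inRange(hsv,(50,90,40),(85,255,255));m[:225]=0;m[325:]=0;m[:,:255]=0;m[:,365:]=0
ys,xs=np.nonzero(m);P=(c.plane(np.c_[xs,ys],.025)[:,:2]*1000-JT)@RJ
print("green y",np.percentile(P[:,1],[1,5,50,95,99]),len(P))
q=P[P[:,0]>35]
print("x>35: y",np.percentile(q[:,1],[1,99]));q=P[P[:,0]<30];print("x<30 y",np.percentile(q[:,1],[1,99]))
E
```

```text
green y [-18.307254   -17.45469215  -5.23371362  10.12606612  11.01398561] 227
x>35: y [-17.95924669  11.17834485]
x<30 y [-18.57723843  10.81737484]
```

View pics/topz_end.png

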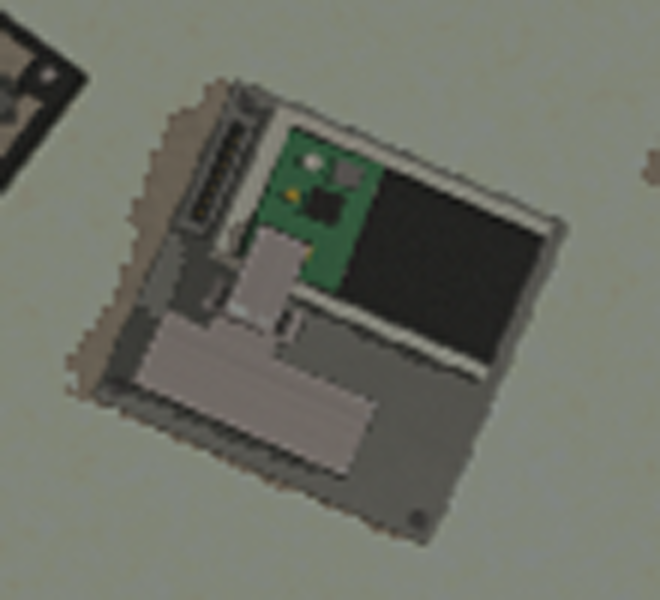

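View pics/n.png

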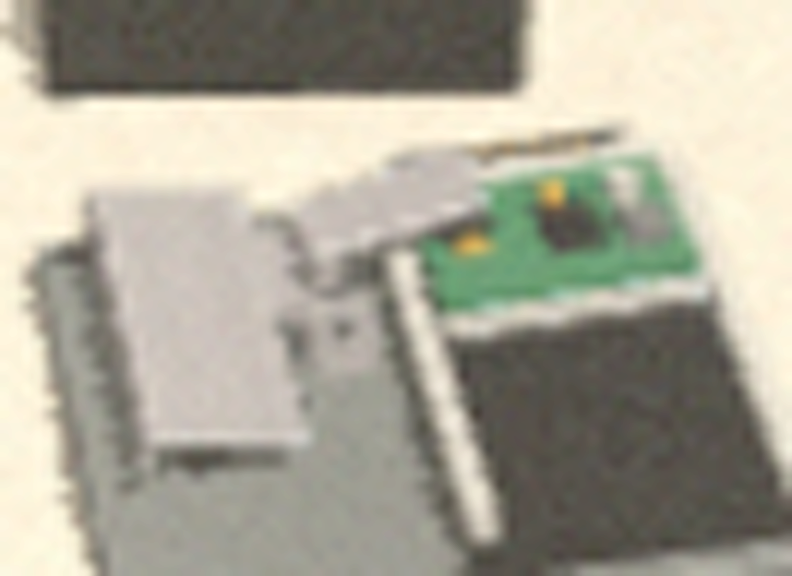

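View pics/top_end.png

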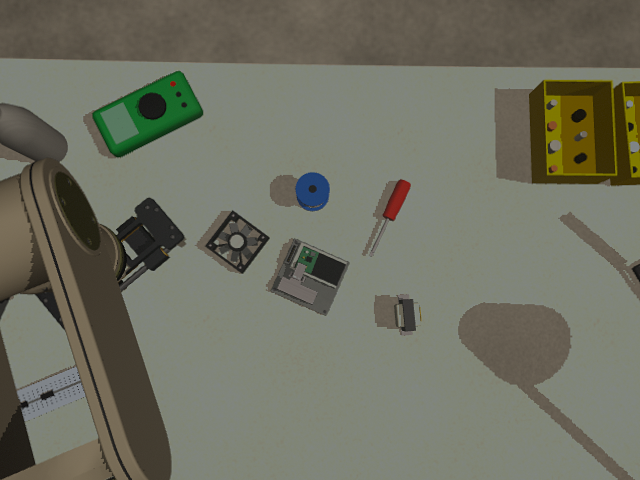

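The green board meets the end stop with no black gap (zoomed top view, edge at about (270,180)) and its trailing edge reads y = -18, as it should. The clip rests on the module with the bar half up. The fan, spool, driver and transformer have not moved, and the arm is clear, so I'm handing in.

```bash
python3 -c "
from plant import robot
print(robot.close_job())"
```

```text
the job is handed in; nothing more can be done
None
```

The module is home in the test jig and the clip has closed on it. I handed the job in at about 11.3 s, well inside the 42 s limit.

**What I did:** One fingertip pressed the thumb bar down to its stops (tip at z = 20 mm, about 8 N) before the module moved. The other fingertip pushed the module under the raised head until it stalled against the end stop at about 26 N. I then eased the push off with the bar still held down, lifted straight up so the clip closed, and moved the arm away.

**Last checks:**
- **Module:** the top view puts the board from y = -18.3 to about +11 in the jig frame (fully home is -18 to 12). It sits square, with no visible gap at the end stop.
- **Clip:** the thumb bar is half raised and the contact head rests on the module.
- **Other items:** the fan, spool, driver and transformer look unmoved in the pictures.
- **Robot:** it is touching nothing, and the force reading is about zero.

**Disagreements:** The side camera disagreed with the top camera by about 1–2 mm, which is within its stated calibration. The force rose unevenly over the last millimetre, so I pressed until the finger clearly stalled.

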